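# Feed a weld coupon into the bench tester

## Robot

A 6-joint arm with a two-finger parallel gripper is mounted at the origin on the work surface. World frame = base frame: x ahead of the robot, y to its left, z up, the work surface at z = 0. Lengths are in m, angles in degrees, forces in N, time in s.
With the tool pointing down it reaches from about 0.3 to 0.75 m from the base axis. Payload 8.5 kg.
Tool frame: the origin (TCP) lies at the very end of the fingers, on their centre line; the grasp point (between the pads) lies env.pinch_z behind it (env.pinch_z is the distance from the TCP to the grasp point, in m); z points along the fingers, y is the line along which they close (so a half turn about z gives the same grasp; the last joint's range is limited). The gripper opens to 85 mm and grips with 20 to 120 N. Pads are 22 mm wide; open, the fingers measure 114 mm over their backs; the gripper's body (76 mm by 85 mm) begins 54 mm behind the grasp point. The pads swing forward as they close: fully open they stand 13 mm farther back than shut.
Start: joints at [-83.039, 21.807, 74.336, -0, 83.858, -12.336], TCP at [0.182, -0.519, 0.192] pointing down, gripper open.
Joint ranges: [-178.18, 178.18], [-50.72, 133.34], [12.68, 142.11], [-81.47, 261.47], [9.98, 163.14], [-165.26, 165.26]. Speed limits (degrees/s): [136.94, 136.94, 180, 180, 180, 180].

## Interface

Orientations are given as a 3x3 rotation matrix whose columns are the frame's x, y, z axes.
In Python, from rig import telemetry, get_image, env gives the robot as it stands. The module is installed in compiled form; this text tells all that it offers.
- The arm moves only by the tool apply_moves, never from a script. Its argument "series" is a list of rows, each a list of 7 numbers: the shift along the tool's x, y, z in mm, then the turn, a rotation vector about the tool's x, y, z in degrees, then the opening, from 0 (shut) to 1 (fully open). A call has 1 to 12 rows; each row shifts and turns the commanded pose from where the row before left it, along the tool's axes as they then stand; what a row does not reach is not made up. A row lasts 1/8 s, in which the tool goes at most 62.5 mm and 10.7 degrees, less where a joint would pass 70% of its speed; a pose out of reach is approached as far as the arm can. A call with a gripper value outside its range is refused whole. The fingers move at their own pace and stop on an object; "grip_force" is the grip in N (left out, the last holds). Time passes only in rows, so rows that do not move let the fingers close. It gives the time, the measured TCP pose, the force, the opening and the grip force at its end, in the units of the state.
- telemetry.observe(): the state, without advancing time (a new reading comes with each control period).
- get_image(name): name is "side" or "top" or "wrist"; returns a dict with "frame" (400x640x3 uint8, red, green, blue), "z_map" (400x640 float32, m along the optical axis (not along the pixel's ray), 0 where there is no reading), "vertical_fov" (degrees; the focal length in pixels is half the picture's height over the tangent of half this angle, whatever the lens; pixels are square), "cx", "cy" (the principal point, pixels), "eye" and "attitude" of the camera in the world; the wrist camera has in their place "mount" (4x4, takes a point from camera to tool coordinates, whose origin is the TCP and whose axes are the flange's). Camera axes: x right, y up, looking along -z (the intrinsics and any distortion apply to the point x, -y, -z); pixel columns grow to the right and rows downward; lengths in m; the calibration is good to about 2 mm. The wrist camera is an equidistant fisheye: a pixel r from the principal point sees the ray r / f radians off the axis. A picture is of the moment at which its call begins: read the wrist's pose just before it.
- env.close_job(): hands the job in; it is judged then, once.
The state is a dict: "time_s": time; "q": joint angles; "qvel": joint speeds; "joint_efforts": joint torques, N m; "position": TCP position; "tool_rot": TCP orientation; "ft_force": force on the tool from outside, world axes, zero at the start; "wrist_torque": the same for the moment, N m; "grip_width": finger opening in m; "gripper_force": force on a finger pad.
Only numpy, scipy, OpenCV 4.12 (cv2) and the standard library are available. Lean on these libraries where they do the work, as an engineer would, in place of code of your own. Each camera call takes 0.05 s, during which the arm holds its last target. There are 200 camera calls.

## Task

Take the aluminium weld coupon with the blue top end out of the wooden rack and push it, blue end up, down through the narrow slot in the top of the blue tester, past the sprung flap, until it stands fully home on the floor inside, then let go. The slot is just wider than the coupon and its sideways setting is not measured, so feel for it gently: never press the coupon or the gripper on the tester with 30 N or more. Leave the other two coupons in the rack and everything else where it is.

Things in the scene. Friction and masses are not known exactly. Their poses are not given: they have to be found in the camera images.
- coupon: bare aluminium plate with a blue top end (top 10 mm) and a dark weld line down its faces: 60 mm (its x) x 10 mm thick (its y) x 90 mm tall (its z), 0.10 to 0.21 kg. Origin: centre of its lower end; z points up to the blue end. It stands loosely upright in one of the rack's three pockets, lower end 8 mm above the bench
- rack: fixed wooden block 100 mm (x) x 220 mm (y) x 38 mm high with three pockets 67 mm (x) x 14 mm (y), 30 mm deep, at y = -75, 0 and +75 mm. Origin: centre of its underside, on the bench. The three coupons stand in the pockets in any order, long side along the rack's x, and rise to 98 mm above the bench
- tester: fixed blue case 150 mm (x) x 130 mm (y) x 100 mm with a flat aluminium throat plate (146 x 142 x 10 mm) on top. One slot in the plate, 65 mm long (along the tester's x, centred at x = 0) and 12.5 mm wide (along its y), no chamfers, an orange line along each long edge; it goes straight down to the pocket floor. Origin: centre of the case's underside, on the bench
- tester_top (a point): point over the case's middle, level with the throat plate's upper surface, 110 mm above the bench; axes as the tester's. The throat plate is clamped at an unmeasured sideways setting: the slot's centre lies anywhere within 12 mm of this point, to either side along the tester's y (x exact). It does not give sideways, but sits on stiff springs (1 mm down per 8 N)
- tester_floor (a point): point in the case's middle, level with the pocket floor that the coupon must stand on, 24 mm above the bench (86 mm below the throat plate's surface), a stiffly sprung pad (1 mm per 8 N): a coupon fully home shows 4 mm above the throat plate, so push the last part with closed fingertips
- flap (a joint): angle of the sprung flap inside the slot: 0 leaning across the slot, about 0.4 with a coupon past it (up to 0.9 rad). It is hinged on the slot's +y side and starts 26 mm below the throat plate's surface. The coupon's lower end pushes it aside (about 3 to 15 N); it then drags on the coupon, so that it does not drop by itself and cannot be pulled back up
- copper_coupon: copper-coloured coupon, 60 x 10 x 90 mm, standing in the rack; stays there. Origin: centre of its lower end
- dark_coupon: dark steel coupon, 60 x 10 x 90 mm, standing in the rack; stays there. Origin: centre of its lower end
- hammer: hammer lying on the bench; stays where it is. Origin: centre underneath
- wrench: wrench lying on the bench; stays where it is. Origin: centre underneath
- spray_can: upright can with a red label, 60 mm across, 160 mm tall; stays where it is. Origin: centre of its underside
- jar: upright jar, 70 mm across, 90 mm tall; stays where it is. Origin: centre of its underside
- wheel: small black rubber wheel lying flat, 124 mm across, 44 mm thick; stays where it is. Origin: centre of its underside
Things that resemble listed ones, but are neither listed nor needed, are in the scene too. There is more than one size of the tester; the one meant has the size given above.

How it is judged (in metres and radians):
On the way, in this order (a step that is already met when the one before it is completed fails the run):
1. the blue-topped coupon is lifted clear of the rack (height (world z) of coupon above 0.05 m), for 0.1 s.
2. its lower end is in the tester's slot, at least 12 mm below the throat plate's surface (x of coupon in the frame of tester between -0.006 and 0.006 m and y of coupon in the frame of tester between -0.018 and 0.018 m and z of coupon in the frame of tester below 0.098 m), for 0.1 s.
At the end, for the whole second after the job is handed in: the coupon stands blue end up in the tester's slot, its lower end within 2.5 mm of the pocket floor, at rest and released (tilt under 0.15 rad) (x of coupon in the frame of tester between -0.006 and 0.006 m and y of coupon in the frame of tester between -0.018 and 0.018 m and z of coupon in the frame of tester below 0.0265 m and angle between coupon's own z axis and vertical below 0.15 rad and contact force between coupon and the fingers below 0.3 N and linear speed of coupon below 0.01 m/s); the robot touches nothing.
It fails at once if the coupon is pressed on the tester with 30 N or more (contact force between coupon and tester above 30 N).
It fails at once if the gripper or arm presses on the tester with 30 N or more (contact force between any of the fingers, the arm and tester above 30 N).
It fails at once if another coupon or a bystander is moved more than 40 mm (distance of any of copper_coupon, dark_coupon, hammer, wrench, spray_can, jar, wheel from where it was at the start of the episode above 0.04 m).
It also fails if it takes over 72 s, if anything falls off the work surface, if the arm or the gripper's body presses on something with over 40 N, if the wrist force passes 120 N, or if a joint passes its speed limit or range.

## Working session

There is one attempt and no reset: what is moved stays moved. The work goes in short steps, Python scripts to look and compute and a tool call to move; the robot and the scene stay as the last step left them, time stands still between calls to the robot, and variables do not carry over. Pictures are saved under pics/ and viewed, at most 10 in all, crops included, and the job is handed in when it is done.

Besides the shell and the picture viewer there is one more tool, called after "Request:" as name(argument=value, ...), one argument or row to a line, values as JSON. apply_moves: Moves the arm, as the interface text tells. Its arguments: {"type":"object","properties":{"series":{"type":"array"},"grip_force":{"type":"number"}},"required":["series"]}

```bash
mkdir -p pics
cat > h.py <<'E'
import numpy as np, cv2, pickle
from rig import telemetry, get_image, env
def cloud(im):
    z=im["z_map"];h,w=z.shape;f=h/2/np.tan(np.radians(im["vertical_fov"])/2)
    u,v=np.meshgrid(np.arange(w),np.arange(h))
    P=np.stack([(u-im["cx"])/f*z,-(v-im["cy"])/f*z,-z],-1)
    W=P@np.array(im["attitude"]).T+np.array(im["eye"])
    W[z==0]=np.nan
    return W
def save(n,a): cv2.imwrite(f"pics/{n}.png",cv2.cvtColor(a,cv2.COLOR_RGB2BGR))
E
python3 - <<'E'
from h import *
s=telemetry.observe();print(s)
d={}
for n in("top","side"):
    d[n]=get_image(n);save(n,d[n]["frame"]);print(n,{k:v for k,v in d[n].items() if k not in("frame","z_map")})
pickle.dump(d,open("d.pkl","wb"));print(env.pinch_z)
E
```

```text
{'time_s': 0.0, 'q': array([-8.30388791e+01,  2.18414203e+01,  7.43860406e+01,  2.82573552e-03,
        8.38584717e+01, -1.23371955e+01]), 'qvel': array([-0.05471932, -0.01230139, -0.02212781, -0.02549641,  0.01260481,
       -0.05783678]), 'joint_efforts': array([ 1.57267739e-03, -4.48461270e+01, -2.31276727e+01, -7.09573533e-05,
        4.84190983e-03,  1.59412485e-05]), 'position': array([ 0.18172246, -0.51873387,  0.19150022]), 'tool_rot': array([[ 9.43812444e-01,  3.30481548e-01, -1.33096463e-04],
       [ 3.30481369e-01, -9.43811332e-01,  1.49469441e-03],
       [ 3.68350972e-04, -1.45469708e-03, -9.99998874e-01]]), 'ft_force': array([-0.13523938,  0.45603886, -0.16531889]), 'wrist_torque': array([-0.02853691,  0.02526891,  0.06547668]), 'gripper_force': 0.0, 'grip_width': 0.08532814487372634}
top {'vertical_fov': 57.74458180197341, 'cx': 317.77878256559836, 'cy': 203.34096969134472, 'eye': array([0.50086071, 0.04975502, 0.98239378]), 'attitude': array([[ 0.02960262,  0.9978984 , -0.0576409 ],
       [-0.99945063,  0.02869024, -0.01659254],
       [-0.01490394,  0.05810041,  0.99819949]])}
side {'vertical_fov': 51.91943963639443, 'cx': 316.70896460599164, 'cy': 196.1858773444328, 'eye': array([0.02296459, 0.73167136, 0.68608472]), 'attitude': array([[-0.77146495,  0.36561151, -0.5207399 ],
       [-0.63625029, -0.43654862,  0.6360903 ],
       [ 0.00523365,  0.82204229,  0.56940239]])}
0.0187
```

View pics/top.png

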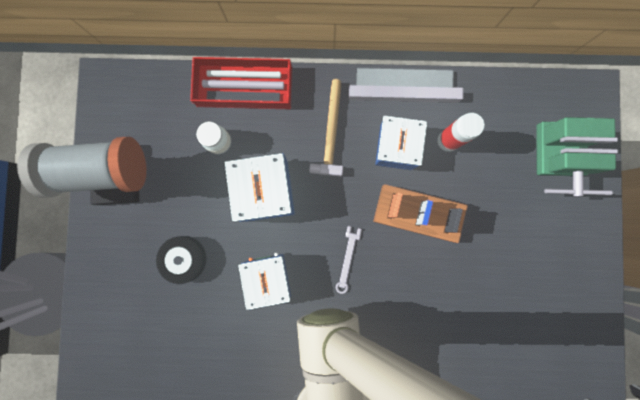

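View pics/side.png

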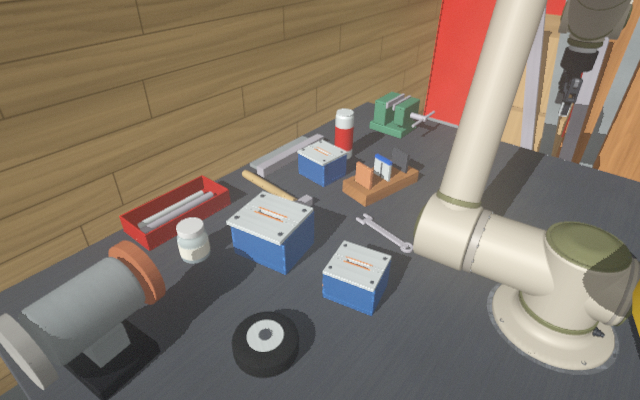

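Top view: three blue testers at about (258,187), (264,283) and (402,140). The rack is at (420,213), with the blue-topped coupon in its middle pocket at (425,213). I'll measure the plate sizes and heights to tell the testers apart.

```bash
cat > m.py <<'E'
from h import *
d=pickle.load(open("d.pkl","rb"));im=d["top"];W=cloud(im);fr=im["frame"]
def rect(P,n):
    r=cv2.minAreaRect(P[:,:2].astype(np.float32));b=cv2.boxPoints(r)
    print(n,"c",np.round(r[0],4),"size",np.round(r[1],4),"ang",round(r[2],2),"z",np.round(np.nanmedian(P[:,2]),4),len(P))
for n,(u,v) in dict(A=(258,187),B=(264,283),C=(402,140)).items():
    w=W[v-38:v+39,u-38:u+39]; f=fr[v-38:v+39,u-38:u+39].astype(int)
    zt=np.nanpercentile(w[25:52,25:52,2],50); m=(abs(w[...,2]-zt)<.006)
    k,l,st,_=cv2.connectedComponentsWithStats(m.astype(np.uint8)); m=l==1+np.argmax(st[1:,4])
    rect(w[m],n)
    hs=cv2.cvtColor(f.astype(np.uint8),cv2.COLOR_RGB2HSV)
    o=(hs[...,0]<18)&(hs[...,1]>110)&(abs(w[...,2]-zt)<.05); o[:15]=0;o[-15:]=0;o[:,:20]=0;o[:,-20:]=0
    rect(w[o],n+" orange")
f=fr[175:250,365:475]; hs=cv2.cvtColor(f,cv2.COLOR_RGB2HSV); w=W[175:250,365:475]
m=(w[...,2]>.028)&(w[...,2]<.048)&(hs[...,0]<20); rect(w[m],"rack")
m=(hs[...,0]>105)&(hs[...,0]<130)&(hs[...,1]>120); print(m.sum()); rect(w[m],"blue"); 
m=(w[...,2]>.088)&(w[...,2]<.11)
k,l,st,_=cv2.connectedComponentsWithStats(m.astype(np.uint8))
for i in range(1,k):
    if st[i,4]>15: print(st[i]); rect(w[l==i],"cp%d"%i)
a=cv2.resize(fr[110:320,215:485],None,fx=2.9,fy=2.8,interpolation=cv2.INTER_CUBIC);save("crop1",a)
E
python3 m.py
```

```text
A c [0.587  0.2127] size [0.1463 0.1421] ang 9.85 z 0.1101 3375
A orange c [0.5883 0.2107] size [0.054  0.0138] ang 9.1 z 0.0779 44
B c [0.3539 0.1928] size [0.1125 0.1085] ang 12.2 z 0.0837 1939
B orange c [0.3585 0.1923] size [0.0324 0.0098] ang 13.42 z 0.0603 22
C c [ 0.7165 -0.1403] size [0.1085 0.1133] ang 83.7 z 0.0838 1857
C orange c [ 0.7208 -0.1415] size [0.0095 0.0404] ang 77.06 z 0.0566 12
rack c [ 0.5375 -0.2014] size [0.2207 0.1003] ang 77.26 z 0.0382 2505
101
blue c [ 0.5361 -0.2096] size [0.0271 0.0559] ang 75.92 z 0.0984 101
[ 27  18  10  25 118]
cp1 c [ 0.554  -0.1285] size [0.0107 0.0595] ang 77.35 z 0.0975 118
[ 57  25  11  25 129]
cp2 c [ 0.5374 -0.2015] size [0.0115 0.0597] ang 77.39 z 0.098 129
[ 87  33  11  25 136]
cp3 c [ 0.5209 -0.2743] size [0.0111 0.0597] ang 77.35 z 0.0974 136
```

View pics/crop1.png

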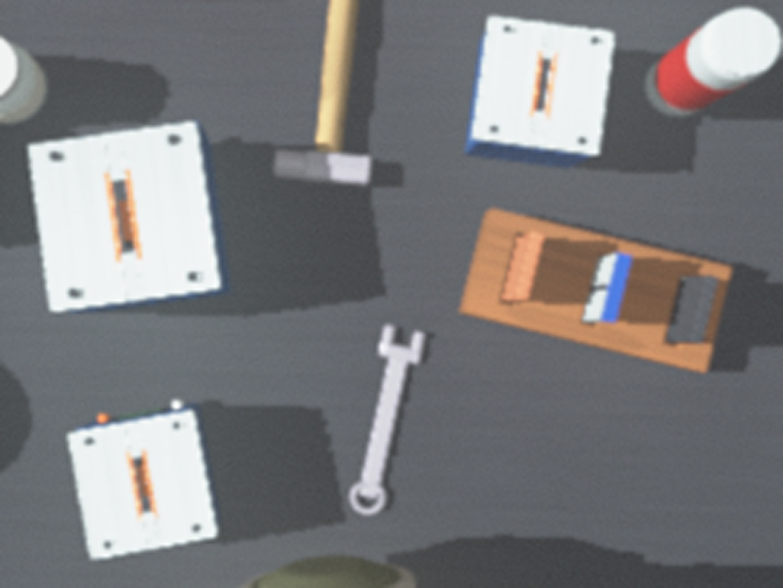

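Tester A, at (258,187), has a 146x142 mm plate at z=0.110, so it is the one meant. B at (264,283) and C at (402,140) have 112 mm plates at 0.084, so they are the wrong size. The crop confirms this, and it shows the blue/aluminium coupon in the middle pocket, between copper and dark.

Next I turn the tool −31.9° in world yaw and move over the coupon.

Request:
apply_moves(
  series=[
    [0,0,0,0,0,8,0.6],
    [0,0,0,0,0,8,0.6],
    [0,0,0,0,0,8,0.6],
    [0,0,0,0,0,7.9,0.6],
  ],
  grip_force=60,
)

```text
time_s: 0.6
position: [0.1817, -0.5189, 0.1918]
tool_rot: [[0.975, -0.223, -0.0], [-0.223, -0.975, 0.001], [-0.0, -0.001, -1.0]]
ft_force: [0.0, -0.3, 0.7]
grip_width: 0.0514
gripper_force: 0.0
```

Request:
apply_moves(
  series=[
    [23.2,-32.3,0,0,0,0,0.6],
    [23.2,-32.3,0,0,0,0,0.6],
    [23.2,-32.3,0,0,0,0,0.6],
    [23.2,-32.3,0,0,0,0,0.6],
    [23.2,-32.3,0,0,0,0,0.6],
    [23.2,-32.3,0,0,0,0,0.6],
    [23.2,-32.3,0,0,0,0,0.6],
    [23.2,-32.3,0,0,0,0,0.6],
    [23.2,-32.3,0,0,0,0,0.6],
    [23.2,-32.3,0,0,0,0,0.6],
    [23.2,-32.3,0,0,0,0,0.6],
    [23.2,-32.3,0,0,0,0,0.6],
  ],
)

```text
time_s: 2.1
position: [0.5388, -0.2005, 0.1918]
tool_rot: [[0.976, -0.218, -0.001], [-0.218, -0.976, 0.0], [-0.001, -0.0, -1.0]]
ft_force: [-0.2, 0.3, 0.6]
grip_width: 0.0511
gripper_force: 0.0
```

Request:
apply_moves(
  series=[
    [0,0,0,0,0,0,0.6],
    [0,0,0,0,0,0,0.6],
  ],
)

```text
time_s: 2.35
position: [0.5376, -0.2018, 0.1918]
tool_rot: [[0.976, -0.218, -0.001], [-0.218, -0.976, 0.0], [-0.001, 0.0, -1.0]]
ft_force: [-1.1, 0.3, -0.3]
grip_width: 0.0514
gripper_force: 0.0
```

Request:
apply_moves(
  series=[
    [0,0,30,0,0,0,0.6],
    [0,0,30,0,0,0,0.6],
    [0,0,30,0,0,0,0.6],
    [0,0,20,0,0,0,0.6],
    [0,0,15.8,0,0,0,0.6],
    [0,0,0,0,0,0,0.6],
    [0,0,0,0,0,0,0],
    [0,0,0,0,0,0,0],
    [0,0,0,0,0,0,0],
    [0,0,0,0,0,0,0],
    [0,0,0,0,0,0,0],
    [0,0,0,0,0,0,0],
  ],
)

```text
time_s: 3.85
position: [0.538, -0.2016, 0.0663]
tool_rot: [[0.976, -0.218, -0.0], [-0.218, -0.976, 0.0], [-0.0, -0.0, -1.0]]
ft_force: [-0.4, 0.0, 0.2]
grip_width: 0.0
gripper_force: 0.0
```

Request:
apply_moves(
  series=[
    [0,0,-5,0,0,0,0],
    [0,0,-15,0,0,0,0],
    [0,0,-20,0,0,0,0],
    [0,0,-30,0,0,0,0],
    [0,0,-30,0,0,0,0],
    [0,0,-30,0,0,0,0],
    [0,0,-20,0,0,0,0],
    [0,0,0,0,0,0,0],
    [0,0,0,0,0,0,0],
  ],
)

```text
time_s: 4.97
position: [0.5377, -0.2014, 0.2158]
tool_rot: [[0.976, -0.218, -0.001], [-0.218, -0.976, 0.001], [-0.001, -0.0, -1.0]]
ft_force: [-0.6, 0.2, -1.7]
grip_width: -0.0001
gripper_force: 0.0
```

The fingers closed on nothing, so I need another look.

Run:
```python
from h import *
s=telemetry.observe()
a=get_image("side");w=get_image("wrist");t=get_image("top")
pickle.dump((s,a,w,t),open("d2.pkl","wb"))
print({k:v for k,v in w.items() if k not in("frame","z_map")})
c1=cv2.resize(a["frame"][100:250,300:500],(533,400));c2=cv2.resize(w["frame"],(0,0),fx=.95,fy=.95)
o=np.zeros((600,800,3),np.uint8);o[:220,:293]=cv2.resize(a["frame"][100:250,300:500],(293,220));o[220:600,:608]=c2
o[:220,300:593]=cv2.resize(t["frame"][130:280,350:550],(293,220));save("look2",o)
```

```text
{'vertical_fov': 65.70646984690485, 'cx': 317.08227734301727, 'cy': 202.4894848820784, 'mount': array([[-8.62666328e-04,  9.44470285e-01,  3.28595704e-01,
         8.42230468e-02],
       [ 9.99999537e-01,  6.74916183e-04,  6.85424814e-04,
         7.83950784e-04],
       [ 4.25588811e-04,  3.28596144e-01, -9.44470430e-01,
        -1.82540276e-01],
       [ 0.00000000e+00,  0.00000000e+00,  0.00000000e+00,
         1.00000000e+00]])}
```

View pics/look2.png

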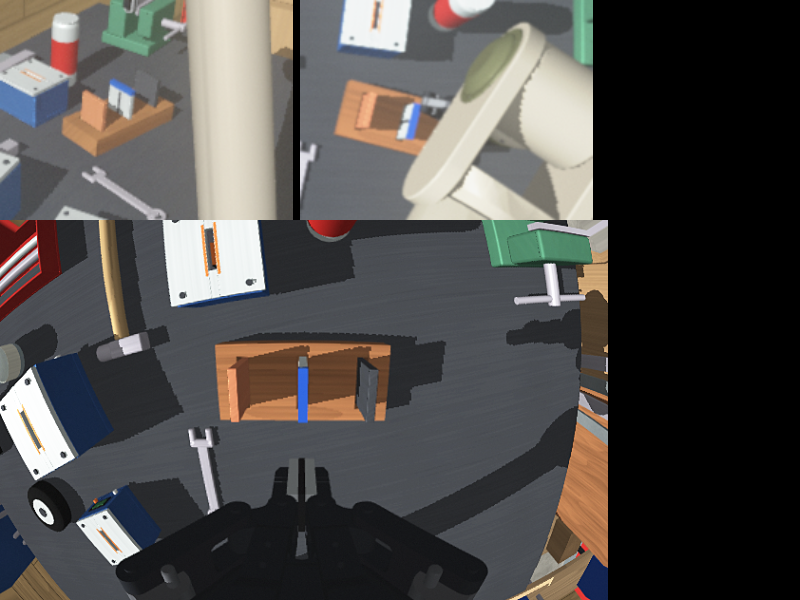

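```bash
cat >> h.py <<'E'
def wcloud(w,s=None):
    z=w["z_map"];h,ww=z.shape;f=h/2/np.tan(np.radians(w["vertical_fov"])/2)
    u,v=np.meshgrid(np.arange(ww)-w["cx"],np.arange(h)-w["cy"]);r=np.hypot(u,v)+1e-9;th=r/f
    P=np.stack([u/r*np.tan(th)*z,-v/r*np.tan(th)*z,-z],-1)
    T=P@w["mount"][:3,:3].T+w["mount"][:3,3]; T[z==0]=np.nan
    return T if s is None else T@s["tool_rot"].T+s["position"]
E
python3 - <<'E'
from h import *
s,a,w,t=pickle.load(open("d2.pkl","rb"))
T=wcloud(w);W=wcloud(w,s)
near=(T[...,2]<.03)&(T[...,2]>-.08)&(abs(T[...,1])<.06)
P=T[near];i=np.argsort(-P[:,2]);print("finger tips tool frame",np.round(P[i[::40]][:12],4), len(P))
for lo,hi,nm in((.09,.106,"all"),):
    m=(W[...,2]>lo)&(W[...,2]<hi)&(abs(W[...,0]-.537)<.09)&(abs(W[...,1]+.2)<.13)
    k,l,st,_=cv2.connectedComponentsWithStats(m.astype(np.uint8))
    for i in range(1,k):
        if st[i,4]>40:
            p=W[l==i];r=cv2.minAreaRect(p[:,:2].astype(np.float32));print(r,np.median(p[:,2]),st[i])
W=cloud(t);m=(W[...,2]>.088)&(W[...,2]<.106)&(abs(W[...,0]-.537)<.09)&(abs(W[...,1]+.2)<.13)
k,l,st,_=cv2.connectedComponentsWithStats(m.astype(np.uint8))
for i in range(1,k):
    if st[i,4]>15:
        p=W[l==i];print("top",cv2.minAreaRect(p[:,:2].astype(np.float32)),st[i])
print(telemetry.observe()["grip_width"])
E
```

```text
finger tips tool frame [[ 0.0098 -0.003  -0.0425]
 [ 0.0106  0.0031 -0.044 ]
 [ 0.0099  0.0036 -0.0459]
 [ 0.0101 -0.0004 -0.0472]
 [ 0.0105  0.0031 -0.048 ]
 [ 0.0064  0.0116 -0.0489]
 [ 0.0104  0.005  -0.0499]
 [ 0.0107 -0.0023 -0.0504]
 [ 0.0105  0.0069 -0.051 ]
 [ 0.0069  0.0138 -0.0518]
 [ 0.0102 -0.0013 -0.0524]
 [ 0.006  -0.0071 -0.053 ]] 2332
((0.5527105331420898, -0.13009658455848694), (0.011023310013115406, 0.060750000178813934), 77.17144012451172) 0.09879159887769264 [239 155  15  58 639]
((0.5360385179519653, -0.2033817619085312), (0.009857665747404099, 0.06120031327009201), 77.22734069824219) 0.09925370980365167 [314 154  11  60 599]
((0.5198643207550049, -0.27617913484573364), (0.011029916815459728, 0.06018945947289467), 77.24979400634766) 0.09873141775709424 [384 155  15  58 627]
top ((0.554006814956665, -0.12876084446907043), (0.011134508065879345, 0.05952427163720131), 77.37055206298828) [392 193  10  25 119]
top ((0.5376845002174377, -0.20142056047916412), (0.010706447064876556, 0.06024427339434624), 77.63343048095703) [422 200  10  25 127]
-9.268389778026634e-05
```

The wrist depth map shows the closed fingertips at tool z ≈ −42 mm, so they end about 42 mm short of the nominal TCP. That put them above the coupon when they closed. I'll check by closing at a height that is safe either way: reported z of 0.045.

Request:
apply_moves(
  series=[
    [0,0,0,0,0,0,0.6],
    [0,0,0,0,0,0,0.6],
    [0,0,0,0,0,0,0.6],
    [0,0,40,0,0,0,0.6],
    [0,0,40,0,0,0,0.6],
    [0,0,40,0,0,0,0.6],
    [0,0,30,0,0,0,0.6],
    [0,0,10,0,0,0,0.6],
    [0,0,11,0,0,0,0.6],
    [0,0,0,0,0,0,0.6],
    [0,0,0,0,0,0,0.6],
  ],
  grip_force=30,
)

```text
time_s: 6.5
position: [0.5384, -0.2018, 0.0462]
tool_rot: [[0.976, -0.218, 0.001], [-0.218, -0.976, -0.001], [0.001, 0.001, -1.0]]
ft_force: [0.2, -0.8, -0.3]
grip_width: 0.0513
gripper_force: 0.0
```

Request:
apply_moves(
  series=[
    [0,0,0,0,0,0,0],
    [0,0,0,0,0,0,0],
    [0,0,0,0,0,0,0],
    [0,0,0,0,0,0,0],
    [0,0,0,0,0,0,0],
  ],
)

```text
time_s: 7.12
position: [0.5382, -0.2018, 0.0457]
tool_rot: [[0.976, -0.218, 0.001], [-0.218, -0.976, -0.001], [0.001, 0.0, -1.0]]
ft_force: [-0.7, -0.7, 4.2]
grip_width: 0.0094
gripper_force: 31.8
```

Confirmed: it gripped at 9.4 mm. I'll open, go 22 mm deeper (real tips at about 0.066) and grip firmly.

Request:
apply_moves(
  series=[
    [0,0,0,0,0,0,0.5],
    [0,0,0,0,0,0,0.5],
    [0,0,8,0,0,0,0.5],
    [0,0,8,0,0,0,0.5],
    [0,0,6,0,0,0,0.5],
    [0,0,0,0,0,0,0.5],
    [0,0,0,0,0,0,0.0],
    [0,0,0,0,0,0,0.0],
    [0,0,0,0,0,0,0],
    [0,0,0,0,0,0,0],
    [0,0,0,0,0,0,0],
  ],
  grip_force=60,
)

```text
time_s: 8.5
position: [0.5382, -0.2018, 0.0237]
tool_rot: [[0.976, -0.218, 0.001], [-0.218, -0.976, -0.0], [0.001, 0.0, -1.0]]
ft_force: [-0.4, -0.5, 3.5]
grip_width: 0.0091
gripper_force: 58.9
```

Request:
apply_moves(
  series=[
    [0,0,-5,0,0,0,0],
    [0,0,-15,0,0,0,0],
    [0,0,-20,0,0,0,0],
    [0,0,-30,0,0,0,0],
    [0,0,-30,0,0,0,0],
    [0,0,-30,0,0,0,0],
    [0,0,-20,0,0,0,0],
    [0,0,0,0,0,0,0],
    [0,0,0,0,0,0,0],
  ],
)

```text
time_s: 9.62
position: [0.5376, -0.2013, 0.1726]
tool_rot: [[0.976, -0.218, -0.001], [-0.218, -0.976, 0.001], [-0.001, -0.001, -1.0]]
ft_force: [0.1, 0.2, -2.5]
grip_width: 0.0097
gripper_force: 58.4
```

Coupon lifted. I'll yaw by +22.45° and move to about 80 mm beside the slot for a wrist-camera look.

Request:
apply_moves(
  series=[
    [0,0,-10,0,0,-7.5,0],
    [0,0,-10,0,0,-7.5,0],
    [0,0,0,0,0,-7.45,0],
    [15,-39.7,0,0,0,0,0],
    [15,-39.7,0,0,0,0,0],
    [15,-39.7,0,0,0,0,0],
    [15,-39.7,0,0,0,0,0],
    [15,-39.7,0,0,0,0,0],
    [15,-39.7,0,0,0,0,0],
    [15,-39.7,0,0,0,0,0],
    [15,-39.7,0,0,0,0,0],
    [0,0,0,0,0,0,0],
  ],
)

```text
time_s: 11.12
position: [0.6014, 0.1344, 0.1918]
tool_rot: [[0.985, 0.175, -0.002], [0.175, -0.985, 0.0], [-0.002, -0.001, -1.0]]
ft_force: [0.5, -0.3, -1.6]
grip_width: 0.0091
gripper_force: 58.7
```

Request:
apply_moves(
  series=[
    [0,0,0,0,0,0,0],
    [0,0,0,0,0,0,0],
    [0,0,0,0,0,0,0],
  ],
)

```text
time_s: 11.5
position: [0.6019, 0.131, 0.1933]
tool_rot: [[0.985, 0.17, -0.0], [0.17, -0.985, -0.0], [-0.0, 0.0, -1.0]]
ft_force: [-1.1, 0.3, -2.2]
grip_width: 0.0093
gripper_force: 58.7
```

Run:
```python
from h import *
s=telemetry.observe();w=get_image("wrist");t=get_image("top")
pickle.dump((s,w,t),open("d3.pkl","wb"))
save("w3",w["frame"])
W=wcloud(w,s);hs=cv2.cvtColor(w["frame"],cv2.COLOR_RGB2HSV)
reg=(abs(W[...,0]-.587)<.1)&(abs(W[...,1]-.2127)<.1)
def rect(P,n):
    r=cv2.minAreaRect(P[:,:2].astype(np.float32));print(n,np.round(r[0],4),np.round(r[1],4),round(r[2],2),np.median(P[:,2]),len(P))
m=reg&(abs(W[...,2]-.11)<.006);rect(W[m],"plate")
o=reg&(hs[...,0]<18)&(hs[...,1]>120)&(abs(W[...,2]-.11)<.006)
rect(W[o],"orange");v,u=np.nonzero(o);print(u.min(),u.max(),v.min(),v.max())
print(s["position"],s["tool_rot"],s["ft_force"])
# slot lateral profile in tester frame
a=np.radians(9.85);c=np.array([.587,.2127]);R=np.array([[np.cos(a),-np.sin(a)],[np.sin(a),np.cos(a)]])
L=(W[...,:2]-c)@R
print("orange y hist",np.histogram(L[o][:,1],bins=np.arange(-.02,.0205,.002)))
```

```text
plate [0.5852 0.2123] [0.1467 0.1426] 9.8 0.11077535196931153 19995
orange [0.5853 0.2119] [0.0798 0.0226] 9.93 0.1112908885352252 577
213 242 155 236
[0.60188724 0.13100564 0.19332795] [[ 9.85474033e-01  1.69826084e-01 -1.77959602e-04]
 [ 1.69826079e-01 -9.85474049e-01 -4.06385816e-05]
 [-1.82276060e-04  9.82608546e-06 -9.99999983e-01]] [-1.13881629  0.33601181 -2.17649791]
orange y hist (array([  0,   0,   0,   0, 125, 159,  11,   0,   0,   0,   0,   0,   0,
        91, 163,  28,   0,   0,   0,   0]), array([-2.00000000e-02, -1.80000000e-02, -1.60000000e-02, -1.40000000e-02,
       -1.20000000e-02, -1.00000000e-02, -8.00000000e-03, -6.00000000e-03,
       -4.00000000e-03, -2.00000000e-03, -1.73472348e-17,  2.00000000e-03,
        4.00000000e-03,  6.00000000e-03,  8.00000000e-03,  1.00000000e-02,
        1.20000000e-02,  1.40000000e-02,  1.60000000e-02,  1.80000000e-02,
        2.00000000e-02]))
```

View pics/w3.png

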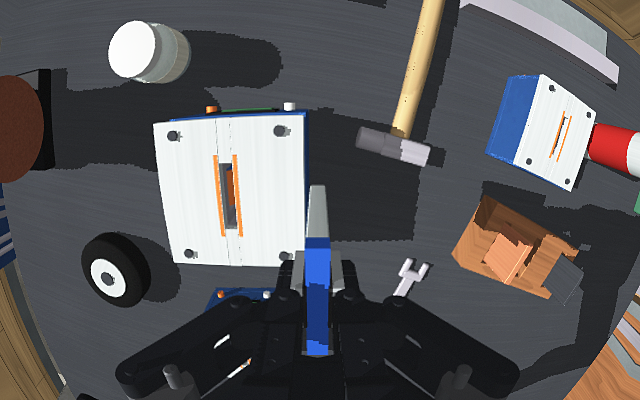

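The wrist view shows the slot at about (227,195), between orange lines at u≈217 and 238, with the orange flap visible inside it. The coupon is held at (317,290). I'll measure the slot relative to the held coupon in this same view, which cancels the camera bias.

Run:
```python
from h import *
s,w,t=pickle.load(open("d3.pkl","rb"))
T=wcloud(w);f=w["frame"];hs=cv2.cvtColor(f,cv2.COLOR_RGB2HSV)
blue=(hs[...,0]>100)&(hs[...,0]<130)&(hs[...,1]>130)
# end face of the coupon (+x end): points x>0.024, |y|<.012
m=(abs(T[...,1])<.012)&(T[...,0]>.022)&(T[...,0]<.04)&(T[...,2]<.05)&(T[...,2]>-.08)
for z0 in np.arange(-.08,.05,.01):
    p=T[m&(T[...,2]>=z0)&(T[...,2]<z0+.01)]
    if len(p)>20: print(round(z0+.005,3),len(p),"y",np.round(np.percentile(p[:,1],[1,50,99]),4),"x",np.round(np.median(p[:,0]),4))
# blue top face
v,u=np.nonzero(m);print(u.min(),u.max(),v.min(),v.max())
b=blue&(abs(T[...,1])<.012)&(T[...,0]<.045)&(T[...,0]>-.045)&(T[...,2]<.05)
p=T[b];print("blue",len(p),np.round(np.percentile(p,[1,50,99],axis=0),4))
# plate in tool frame
R=s["tool_rot"];zc=T[...,2];pl=(abs(zc-(s["position"][2]-.1105))<.006)&(T[...,1]<-.0)&(T[...,1]>-.17)&(abs(T[...,0])<.09)
r=cv2.minAreaRect(T[pl][:,:2].astype(np.float32));print("plate tool",r)
o=pl&(hs[...,0]<18)&(hs[...,1]>120);r=cv2.minAreaRect(T[o][:,:2].astype(np.float32));print("orange",r,np.median(T[o][:,2]))
# slot edges (dark gap between lines) : inner edges of lines
p=T[o];mid=np.median(p[:,1]);
for x0 in(-.03,-.015,0,.015,.03):
    q=p[abs(p[:,0]-r[0][0]-x0)<.006];a=q[q[:,1]<r[0][1]];c=q[q[:,1]>r[0][1]]
    print(x0,len(a),len(c),np.round([a[:,1].min(),a[:,1].max(),c[:,1].min(),c[:,1].max()],4))
# top camera
W=cloud(t);
```

```text
-0.075 516 y [-0.0048  0.0004  0.0055] x 0.0265
-0.065 239 y [-0.0046  0.0004  0.0054] x 0.0279
-0.055 189 y [-0.0042  0.0004  0.0053] x 0.0279
-0.045 166 y [-0.0042  0.0008  0.0056] x 0.0279
-0.035 127 y [-0.0043  0.0003  0.005 ] x 0.0279
-0.025 106 y [-0.0044  0.0003  0.0052] x 0.0279
-0.015 94 y [-0.0043  0.0003  0.0049] x 0.0279
-0.005 83 y [-0.0045  0.0003  0.0052] x 0.0279
0.005 75 y [-0.0042  0.0003  0.0053] x 0.0279
304 330 186 262
blue 2746 [[-0.0311 -0.0048 -0.0769]
 [ 0.0072  0.0004 -0.0753]
 [ 0.0283  0.0055 -0.0663]]
plate tool ((-0.0025878548622131348, -0.08296068757772446), (0.142622172832489, 0.1467219442129135), 89.98126220703125)
orange ((-0.0026099346578121185, -0.08251695334911346), (0.022603413090109825, 0.07979210466146469), 89.84586334228516) 0.08203664208650571
-0.03 36 34 [-0.0933 -0.0896 -0.0747 -0.0717]
-0.015 42 41 [-0.0933 -0.0898 -0.0754 -0.0714]
0 44 48 [-0.0934 -0.0902 -0.0751 -0.0717]
0.015 41 48 [-0.0937 -0.0901 -0.0752 -0.0716]
0.03 45 49 [-0.0935 -0.0894 -0.0752 -0.0717]
```

The slot relative to the coupon is tool (−1.0, −82.9) mm. Moving over it and down to about 8 mm above the plate.

Request:
apply_moves(
  series=[
    [-0.2,-16,0,0,0,0,0],
    [-0.2,-17,0,0,0,0,0],
    [-0.2,-17,0,0,0,0,0],
    [-0.2,-17,0,0,0,0,0],
    [-0.2,-15.9,0,0,0,0,0],
    [0,0,0,0,0,0,0],
    [0,0,20,0,0,0,0],
    [0,0,20,0,0,0,0],
    [0,0,12,0,0,0,0],
    [0,0,5,0,0,0,0],
    [0,0,0,0,0,0,0],
    [0,0,0,0,0,0,0],
  ],
)

```text
time_s: 13.1
position: [0.5871, 0.2134, 0.1371]
tool_rot: [[0.985, 0.171, 0.001], [0.171, -0.985, 0.0], [0.001, 0.0, -1.0]]
ft_force: [0.2, -0.0, -1.2]
grip_width: 0.0093
gripper_force: 58.8
```

Request:
apply_moves(
  series=[
    [0,0,2,0,0,0,0],
    [0,0,2,0,0,0,0],
    [0,0,2,0,0,0,0],
    [0,0,2,0,0,0,0],
    [0,0,1,0,0,0,0],
    [0,0,0,0,0,0,0],
  ],
)

```text
time_s: 13.85
position: [0.5868, 0.2134, 0.1273]
tool_rot: [[0.985, 0.171, -0.0], [0.171, -0.985, -0.0], [-0.0, 0.0, -1.0]]
ft_force: [0.8, -0.5, -1.5]
grip_width: 0.0092
gripper_force: 58.8
```

Request:
apply_moves(
  series=[
    [0,0,1,0,0,0,0],
    [0,0,0.5,0,0,0,0],
    [0,0,0.5,0,0,0,0],
    [0,0,0,0,0,0,0],
  ],
)

```text
time_s: 14.35
position: [0.5868, 0.2134, 0.1253]
tool_rot: [[0.985, 0.171, 0.0], [0.171, -0.985, 0.0], [0.0, -0.0, -1.0]]
ft_force: [-0.4, 0.2, -1.0]
grip_width: 0.0091
gripper_force: 58.8
```

Request:
apply_moves(
  series=[
    [0,0,0.5,0,0,0,0],
    [0,0,0.5,0,0,0,0],
    [0,0,0,0,0,0,0],
  ],
)

```text
time_s: 14.72
position: [0.5867, 0.2134, 0.1243]
tool_rot: [[0.985, 0.171, -0.0], [0.171, -0.985, 0.0], [-0.0, -0.0, -1.0]]
ft_force: [0.7, 0.4, -1.0]
grip_width: 0.0089
gripper_force: 58.8
```

Request:
apply_moves(
  series=[
    [0,0,0.5,0,0,0,0],
    [0,0,0.5,0,0,0,0],
    [0,0,0,0,0,0,0],
  ],
)

```text
time_s: 15.1
position: [0.5867, 0.2134, 0.1233]
tool_rot: [[0.985, 0.171, -0.0], [0.171, -0.985, -0.0], [-0.0, 0.0, -1.0]]
ft_force: [0.2, 0.5, -2.1]
grip_width: 0.0093
gripper_force: 58.8
```

Request:
apply_moves(
  series=[
    [0,0,0.5,0,0,0,0],
    [0,0,0.5,0,0,0,0],
    [0,0,0,0,0,0,0],
  ],
)

```text
time_s: 15.48
position: [0.5867, 0.2134, 0.1223]
tool_rot: [[0.985, 0.171, -0.0], [0.171, -0.985, 0.0], [-0.0, -0.0, -1.0]]
ft_force: [-0.3, 0.6, -2.0]
grip_width: 0.009
gripper_force: 58.8
```

Request:
apply_moves(
  series=[
    [0,0,0.5,0,0,0,0],
    [0,0,0.5,0,0,0,0],
    [0,0,0,0,0,0,0],
  ],
)

```text
time_s: 15.85
position: [0.5867, 0.2134, 0.1213]
tool_rot: [[0.985, 0.171, -0.0], [0.171, -0.985, -0.0], [-0.0, -0.0, -1.0]]
ft_force: [0.4, 1.2, -1.8]
grip_width: 0.0089
gripper_force: 58.8
```

Request:
apply_moves(
  series=[
    [0,0,0.5,0,0,0,0],
    [0,0,0.5,0,0,0,0],
    [0,0,0,0,0,0,0],
  ],
)

```text
time_s: 16.23
position: [0.5867, 0.2134, 0.1202]
tool_rot: [[0.985, 0.171, -0.0], [0.171, -0.985, -0.0], [-0.0, 0.0, -1.0]]
ft_force: [-0.3, -0.0, -1.6]
grip_width: 0.009
gripper_force: 58.8
```

No contact with the lower end about 5 mm below the plate surface, so it is in the slot. Continuing towards the flap.

Request:
apply_moves(
  series=[
    [0,0,1,0,0,0,0],
    [0,0,1,0,0,0,0],
    [0,0,1,0,0,0,0],
    [0,0,1,0,0,0,0],
    [0,0,0,0,0,0,0],
  ],
)

```text
time_s: 16.85
position: [0.5867, 0.2134, 0.1162]
tool_rot: [[0.985, 0.171, -0.0], [0.171, -0.985, -0.0], [-0.0, -0.0, -1.0]]
ft_force: [0.5, -0.1, -1.6]
grip_width: 0.0092
gripper_force: 58.8
```

Request:
apply_moves(
  series=[
    [0,0,1.5,0,0,0,0],
    [0,0,1.5,0,0,0,0],
    [0,0,1.5,0,0,0,0],
    [0,0,1.5,0,0,0,0],
    [0,0,1.5,0,0,0,0],
    [0,0,1.5,0,0,0,0],
    [0,0,0,0,0,0,0],
  ],
)

```text
time_s: 17.73
position: [0.5867, 0.2134, 0.1072]
tool_rot: [[0.985, 0.171, -0.0], [0.171, -0.985, -0.0], [-0.0, -0.0, -1.0]]
ft_force: [0.3, 0.4, -1.7]
grip_width: 0.0094
gripper_force: 58.8
```

Request:
apply_moves(
  series=[
    [0,0,1,0,0,0,0],
    [0,0,1,0,0,0,0],
    [0,0,1,0,0,0,0],
    [0,0,1,0,0,0,0],
    [0,0,0,0,0,0,0],
  ],
)

```text
time_s: 18.35
position: [0.5867, 0.2134, 0.1032]
tool_rot: [[0.985, 0.171, -0.0], [0.171, -0.985, -0.0], [-0.0, -0.0, -1.0]]
ft_force: [-0.2, -0.3, -2.9]
grip_width: 0.0091
gripper_force: 58.8
```

Request:
apply_moves(
  series=[
    [0,0,1,0,0,0,0],
    [0,0,1,0,0,0,0],
    [0,0,1,0,0,0,0],
    [0,0,0,0,0,0,0],
  ],
)

```text
time_s: 18.85
position: [0.5867, 0.2134, 0.1002]
tool_rot: [[0.985, 0.171, -0.0], [0.171, -0.985, -0.0], [-0.0, -0.0, -1.0]]
ft_force: [0.2, -0.5, -1.8]
grip_width: 0.0093
gripper_force: 58.7
```

Bottom at about 0.0845. The flap comes next, so small steps.

Request:
apply_moves(
  series=[
    [0,0,0.7,0,0,0,0],
    [0,0,0.7,0,0,0,0],
    [0,0,0.6,0,0,0,0],
    [0,0,0,0,0,0,0],
  ],
)

```text
time_s: 19.35
position: [0.5867, 0.2134, 0.0982]
tool_rot: [[0.985, 0.171, -0.0], [0.171, -0.985, -0.0], [-0.0, -0.0, -1.0]]
ft_force: [0.4, -1.4, -1.1]
grip_width: 0.0092
gripper_force: 58.7
```

Request:
apply_moves(
  series=[
    [0,0,0.7,0,0,0,0],
    [0,0,0.7,0,0,0,0],
    [0,0,0.6,0,0,0,0],
    [0,0,0,0,0,0,0],
  ],
)

```text
time_s: 19.85
position: [0.5868, 0.2134, 0.0963]
tool_rot: [[0.985, 0.171, -0.0], [0.171, -0.985, -0.0], [-0.0, 0.0, -1.0]]
ft_force: [-0.1, -0.3, -1.2]
grip_width: 0.0096
gripper_force: 58.7
```

Request:
apply_moves(
  series=[
    [0,0,0.7,0,0,0,0],
    [0,0,0.7,0,0,0,0],
    [0,0,0.6,0,0,0,0],
    [0,0,0,0,0,0,0],
  ],
)

```text
time_s: 20.35
position: [0.587, 0.2132, 0.0947]
tool_rot: [[0.985, 0.171, 0.001], [0.171, -0.985, -0.0], [0.001, 0.0, -1.0]]
ft_force: [-0.2, -1.8, 2.6]
grip_width: 0.0096
gripper_force: 59.3
```

Request:
apply_moves(
  series=[
    [0,0,0.7,0,0,0,0],
    [0,0,0.7,0,0,0,0],
    [0,0,0.6,0,0,0,0],
    [0,0,0,0,0,0,0],
  ],
)

```text
time_s: 20.85
position: [0.5873, 0.213, 0.0931]
tool_rot: [[0.985, 0.171, 0.002], [0.171, -0.985, -0.001], [0.001, 0.001, -1.0]]
ft_force: [0.6, -4.2, 7.7]
grip_width: 0.0094
gripper_force: 59.9
```

Request:
apply_moves(
  series=[
    [0,0,0.7,0,0,0,0],
    [0,0,0.7,0,0,0,0],
    [0,0,0.6,0,0,0,0],
    [0,0,0,0,0,0,0],
  ],
)

```text
time_s: 21.35
position: [0.5875, 0.2127, 0.0912]
tool_rot: [[0.985, 0.171, 0.002], [0.171, -0.985, -0.001], [0.002, 0.001, -1.0]]
ft_force: [1.0, -5.2, 6.9]
grip_width: 0.0091
gripper_force: 59.9
```

Request:
apply_moves(
  series=[
    [0,0,0.7,0,0,0,0],
    [0,0,0.7,0,0,0,0],
    [0,0,0.6,0,0,0,0],
    [0,0,0,0,0,0,0],
  ],
)

```text
time_s: 21.85
position: [0.5877, 0.2126, 0.0893]
tool_rot: [[0.985, 0.171, 0.003], [0.171, -0.985, -0.001], [0.002, 0.002, -1.0]]
ft_force: [1.0, -4.8, 6.8]
grip_width: 0.0091
gripper_force: 60.0
```

Request:
apply_moves(
  series=[
    [0,0,1,0,0,0,0],
    [0,0,1,0,0,0,0],
    [0,0,1,0,0,0,0],
    [0,0,1,0,0,0,0],
    [0,0,0,0,0,0,0],
  ],
)

```text
time_s: 22.48
position: [0.5878, 0.2124, 0.0851]
tool_rot: [[0.985, 0.171, 0.003], [0.171, -0.985, -0.002], [0.002, 0.002, -1.0]]
ft_force: [1.2, -6.1, 5.5]
grip_width: 0.0096
gripper_force: 59.8
```

Request:
apply_moves(
  series=[
    [0,0,1,0,0,0,0],
    [0,0,1,0,0,0,0],
    [0,0,1,0,0,0,0],
    [0,0,1,0,0,0,0],
    [0,0,0,0,0,0,0],
  ],
)

```text
time_s: 23.1
position: [0.5877, 0.2123, 0.0809]
tool_rot: [[0.985, 0.171, 0.002], [0.171, -0.985, -0.002], [0.002, 0.002, -1.0]]
ft_force: [1.6, -6.0, 4.8]
grip_width: 0.0093
gripper_force: 59.6
```

Request:
apply_moves(
  series=[
    [0,0,1,0,0,0,0],
    [0,0,1,0,0,0,0],
    [0,0,1,0,0,0,0],
    [0,0,1,0,0,0,0],
    [0,0,0,0,0,0,0],
  ],
)

```text
time_s: 23.72
position: [0.5874, 0.2121, 0.0764]
tool_rot: [[0.985, 0.171, 0.001], [0.171, -0.985, -0.002], [0.001, 0.002, -1.0]]
ft_force: [1.2, -6.4, 2.7]
grip_width: 0.0096
gripper_force: 59.2
```

Request:
apply_moves(
  series=[
    [0,0,1,0,0,0,0],
    [0,0,1,0,0,0,0],
    [0,0,1,0,0,0,0],
    [0,0,0,0,0,0,0],
  ],
)

```text
time_s: 24.22
position: [0.5873, 0.2121, 0.0734]
tool_rot: [[0.985, 0.171, 0.001], [0.171, -0.985, -0.002], [0.001, 0.002, -1.0]]
ft_force: [1.0, -6.2, 2.6]
grip_width: 0.0094
gripper_force: 59.5
```

Fingertips are about 6 mm above the plate and the coupon is past the flap. Releasing, rising and closing the fingers for the push.

Request:
apply_moves(
  series=[
    [0,0,0,0,0,0,0.4],
    [0,0,0,0,0,0,0.4],
    [0,0,0,0,0,0,0.4],
    [0,0,-5,0,0,0,0.4],
    [0,0,-15,0,0,0,0.4],
    [0,0,-20,0,0,0,0.4],
    [0,0,-20,0,0,0,0.4],
    [0,0,-20,0,0,0,0],
    [0,0,0,0,0,0,0],
    [0,0,0,0,0,0,0],
    [0,0,0,0,0,0,0],
  ],
  grip_force=60,
)

```text
time_s: 25.6
position: [0.5864, 0.2133, 0.1525]
tool_rot: [[0.985, 0.171, -0.002], [0.171, -0.985, -0.0], [-0.002, -0.0, -1.0]]
ft_force: [-0.3, -0.3, -0.9]
grip_width: -0.0003
gripper_force: 0.0
```

Run:
```python
from h import *
s=telemetry.observe();w=get_image("wrist");t=get_image("top")
T=wcloud(w);hs=cv2.cvtColor(w["frame"],cv2.COLOR_RGB2HSV);save("w4",w["frame"])
b=(hs[...,0]>100)&(hs[...,0]<130)&(hs[...,1]>130)&(abs(T[...,1])<.02)&(abs(T[...,0])<.05)&(T[...,2]>-.03)&(T[...,2]<.06)
p=T[b];print(s["position"],s["ft_force"],len(p),np.round(np.percentile(p,[1,10,50,90,99],axis=0),4))
n=(T[...,2]<-.03)&(T[...,2]>-.05)&(abs(T[...,1])<.03)&(abs(T[...,0])<.02);q=T[n];print("tips",len(q),np.round(np.percentile(q,[0,50,100],axis=0),4))
```

```text
[0.5864157  0.21331968 0.1525084 ] [-0.33264317 -0.25992551 -0.91923629] 958 [[-0.014  -0.0024  0.0023]
 [-0.0096 -0.0016  0.0029]
 [ 0.009   0.0022  0.0038]
 [ 0.0257  0.0063  0.0046]
 [ 0.0288  0.0073  0.0065]]
tips 245 [[ 0.0052 -0.0121 -0.05  ]
 [ 0.0098  0.0003 -0.0471]
 [ 0.0109  0.0132 -0.0423]]
```

View pics/w4.png

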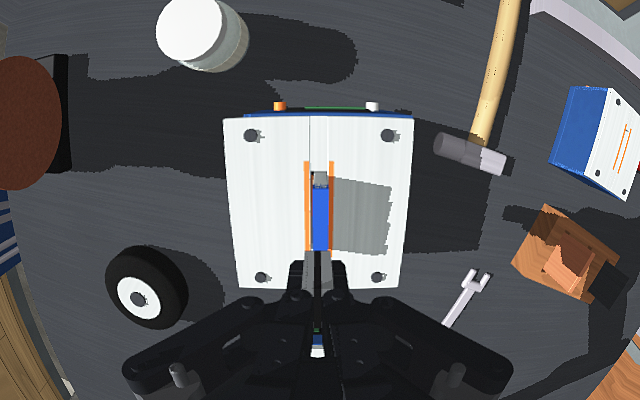

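The coupon stands in the slot at (320,218), with its top at z≈0.149 and 2 mm along tool +y. I'll centre on it and bring the tips down to it.

Request:
apply_moves(
  series=[
    [0,2,10,0,0,0,0],
    [0,0,12,0,0,0,0],
    [0,0,12,0,0,0,0],
    [0,0,6,0,0,0,0],
    [0,0,1,0,0,0,0],
    [0,0,0,0,0,0,0],
    [0,0,0,0,0,0,0],
  ],
)

```text
time_s: 26.58
position: [0.5873, 0.2115, 0.1127]
tool_rot: [[0.985, 0.171, 0.001], [0.171, -0.985, 0.0], [0.001, -0.0, -1.0]]
ft_force: [-0.3, 0.7, -0.4]
grip_width: 0.0001
gripper_force: 0.0
```

Request:
apply_moves(
  series=[
    [0,0,1,0,0,0,0],
    [0,0,1,0,0,0,0],
    [0,0,1,0,0,0,0],
    [0,0,1,0,0,0,0],
    [0,0,0,0,0,0,0],
  ],
)

```text
time_s: 27.2
position: [0.5872, 0.2114, 0.1085]
tool_rot: [[0.985, 0.171, 0.0], [0.171, -0.985, -0.0], [0.0, 0.0, -1.0]]
ft_force: [0.3, -0.1, 1.1]
grip_width: -0.0
gripper_force: 0.5
```

Request:
apply_moves(
  series=[
    [0,0,1,0,0,0,0],
    [0,0,1,0,0,0,0],
    [0,0,1,0,0,0,0],
    [0,0,1,0,0,0,0],
    [0,0,0,0,0,0,0],
  ],
)

```text
time_s: 27.82
position: [0.5877, 0.2114, 0.1051]
tool_rot: [[0.985, 0.171, 0.002], [0.171, -0.985, 0.0], [0.002, 0.0, -1.0]]
ft_force: [0.5, -1.7, 6.2]
grip_width: 0.0001
gripper_force: 2.9
```

Request:
apply_moves(
  series=[
    [0,0,1,0,0,0,0],
    [0,0,1,0,0,0,0],
    [0,0,1,0,0,0,0],
    [0,0,1,0,0,0,0],
    [0,0,1,0,0,0,0],
    [0,0,1,0,0,0,0],
    [0,0,0,0,0,0,0],
  ],
)

```text
time_s: 28.7
position: [0.5877, 0.2114, 0.0991]
tool_rot: [[0.985, 0.171, 0.002], [0.171, -0.985, 0.0], [0.002, 0.0, -1.0]]
ft_force: [-0.6, -0.8, 5.8]
grip_width: -0.0002
gripper_force: 2.8
```

Request:
apply_moves(
  series=[
    [0,0,1,0,0,0,0],
    [0,0,1,0,0,0,0],
    [0,0,1,0,0,0,0],
    [0,0,1,0,0,0,0],
    [0,0,1,0,0,0,0],
    [0,0,1,0,0,0,0],
    [0,0,0,0,0,0,0],
  ],
)

```text
time_s: 29.58
position: [0.5877, 0.2114, 0.0931]
tool_rot: [[0.985, 0.171, 0.002], [0.171, -0.985, 0.0], [0.002, 0.0, -1.0]]
ft_force: [1.0, -0.3, 4.9]
grip_width: 0.0004
gripper_force: 2.8
```

Request:
apply_moves(
  series=[
    [0,0,1,0,0,0,0],
    [0,0,1,0,0,0,0],
    [0,0,1,0,0,0,0],
    [0,0,1,0,0,0,0],
    [0,0,1,0,0,0,0],
    [0,0,1,0,0,0,0],
    [0,0,0,0,0,0,0],
  ],
)

```text
time_s: 30.45
position: [0.5878, 0.2114, 0.0871]
tool_rot: [[0.985, 0.171, 0.002], [0.171, -0.985, 0.0], [0.002, 0.0, -1.0]]
ft_force: [0.6, -0.5, 6.0]
grip_width: -0.0
gripper_force: 2.7
```

Request:
apply_moves(
  series=[
    [0,0,1,0,0,0,0],
    [0,0,1,0,0,0,0],
    [0,0,1,0,0,0,0],
    [0,0,1,0,0,0,0],
    [0,0,0,0,0,0,0],
  ],
)

```text
time_s: 31.08
position: [0.5878, 0.2114, 0.0831]
tool_rot: [[0.985, 0.171, 0.002], [0.171, -0.985, 0.0], [0.002, 0.0, -1.0]]
ft_force: [-0.1, -0.8, 5.0]
grip_width: -0.0001
gripper_force: 2.7
```

Request:
apply_moves(
  series=[
    [0,0,1,0,0,0,0],
    [0,0,1,0,0,0,0],
    [0,0,1,0,0,0,0],
    [0,0,1,0,0,0,0],
    [0,0,0,0,0,0,0],
  ],
)

```text
time_s: 31.7
position: [0.5878, 0.2113, 0.0791]
tool_rot: [[0.985, 0.171, 0.002], [0.171, -0.985, 0.0], [0.002, 0.0, -1.0]]
ft_force: [0.3, -1.2, 5.1]
grip_width: 0.0003
gripper_force: 2.7
```

Request:
apply_moves(
  series=[
    [0,0,0.5,0,0,0,0],
    [0,0,0.5,0,0,0,0],
    [0,0,0.5,0,0,0,0],
    [0,0,0.5,0,0,0,0],
    [0,0,0,0,0,0,0],
  ],
)

```text
time_s: 32.33
position: [0.5878, 0.2113, 0.0772]
tool_rot: [[0.985, 0.171, 0.002], [0.171, -0.985, 0.0], [0.002, 0.0, -1.0]]
ft_force: [0.1, -1.6, 6.3]
grip_width: -0.0
gripper_force: 2.9
```

Request:
apply_moves(
  series=[
    [0,0,0.5,0,0,0,0],
    [0,0,0.5,0,0,0,0],
    [0,0,0,0,0,0,0],
  ],
)

```text
time_s: 32.7
position: [0.5878, 0.2114, 0.0762]
tool_rot: [[0.985, 0.171, 0.002], [0.171, -0.985, 0.0], [0.002, 0.0, -1.0]]
ft_force: [-0.4, -0.7, 6.3]
grip_width: 0.0
gripper_force: 2.9
```

Request:
apply_moves(
  series=[
    [0,0,0.5,0,0,0,0],
    [0,0,0.5,0,0,0,0],
    [0,0,0,0,0,0,0],
  ],
)

```text
time_s: 33.08
position: [0.5878, 0.2113, 0.0752]
tool_rot: [[0.985, 0.171, 0.002], [0.171, -0.985, 0.0], [0.002, 0.0, -1.0]]
ft_force: [0.8, -1.2, 6.4]
grip_width: 0.0003
gripper_force: 2.9
```

Request:
apply_moves(
  series=[
    [0,0,0.5,0,0,0,0],
    [0,0,0.5,0,0,0,0],
    [0,0,0,0,0,0,0],
  ],
)

```text
time_s: 33.45
position: [0.5879, 0.2114, 0.0748]
tool_rot: [[0.985, 0.171, 0.003], [0.171, -0.985, 0.0], [0.003, 0.0, -1.0]]
ft_force: [-0.9, -1.4, 10.1]
grip_width: -0.0002
gripper_force: 4.7
```

Request:
apply_moves(
  series=[
    [0,0,0.5,0,0,0,0],
    [0,0,0.5,0,0,0,0],
    [0,0,0,0,0,0,0],
  ],
)

```text
time_s: 33.83
position: [0.5881, 0.2114, 0.0743]
tool_rot: [[0.985, 0.171, 0.004], [0.171, -0.985, 0.0], [0.004, 0.0, -1.0]]
ft_force: [-1.8, -1.4, 11.9]
grip_width: 0.0
gripper_force: 6.4
```

Request:
apply_moves(
  series=[
    [0,0,0.5,0,0,0,0],
    [0,0,0,0,0,0,0],
  ],
)

```text
time_s: 34.08
position: [0.5881, 0.2114, 0.0741]
tool_rot: [[0.985, 0.171, 0.004], [0.171, -0.985, 0.0], [0.004, 0.0, -1.0]]
ft_force: [-2.8, -2.4, 13.7]
grip_width: -0.0005
gripper_force: 7.2
```

The force now rises at the floor's stiffness, so the coupon is home. Retracting and verifying.

Request:
apply_moves(
  series=[
    [0,0,-1,0,0,0,0],
    [0,0,-5,0,0,0,0],
    [0,0,-15,0,0,0,0],
    [0,0,-20,0,0,0,0],
    [0,0,-20,0,0,0,0],
    [0,20,-10,0,0,0,0],
    [0,20,0,0,0,0,0],
    [0,20,0,0,0,0,0],
    [0,20,0,0,0,0,0],
    [0,0,0,0,0,0,0],
    [0,0,0,0,0,0,0],
  ],
)

```text
time_s: 35.45
position: [0.6007, 0.1328, 0.1427]
tool_rot: [[0.985, 0.171, -0.0], [0.171, -0.985, 0.0], [-0.0, -0.0, -1.0]]
ft_force: [1.5, 0.4, -0.1]
grip_width: 0.0002
gripper_force: 0.0
```

Run:
```python
from h import *
s=telemetry.observe();w=get_image("wrist")
W=wcloud(w,s);hs=cv2.cvtColor(w["frame"],cv2.COLOR_RGB2HSV)
near=(abs(W[...,0]-.587)<.09)&(abs(W[...,1]-.2125)<.09)
pl=near&(hs[...,1]<40)&(abs(W[...,2]-.11)<.01)
b=near&(hs[...,0]>100)&(hs[...,0]<130)&(hs[...,1]>130)&(abs(W[...,0]-.587)<.04)&(abs(W[...,1]-.2125)<.03)&(W[...,2]>.09)
v,u=np.nonzero(b);print(s["position"],"plate z",np.median(W[pl][:,2]),"blue z",np.percentile(W[b][:,2],[5,25,50,75,95]),b.sum(),u.min(),u.max(),v.min(),v.max())
c=w["frame"][max(v.min()-50,0):v.max()+50,max(u.min()-70,0):u.max()+70];save("w5",cv2.resize(c,None,fx=3,fy=3))
```

```text
[0.6006851  0.13276839 0.14265651] plate z 0.11077792777180694 blue z [0.11109304 0.1144368  0.11499263 0.11549064 0.11610475] 1079 202 224 176 252
```

View pics/w5.png

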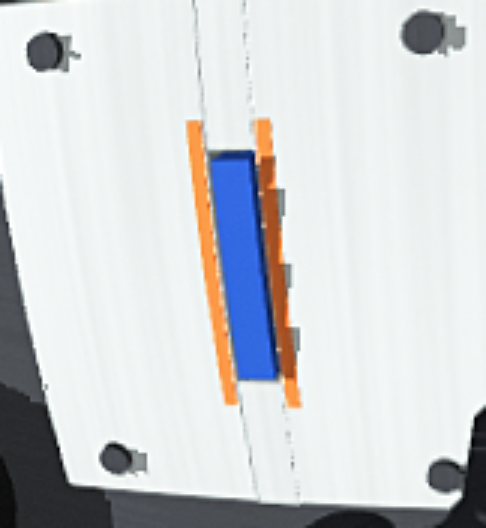

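The coupon's blue top at (213,214) shows 4.2 mm above the plate (0.1150 against 0.1108), which is fully home. Nothing touches it, so I'm handing in.

```bash
python3 -c "
from rig import env
print(env.close_job())"
```

```text
the job is handed in; nothing more can be done
None
```

The blue-topped coupon stands blue end up and fully home in the 150 x 130 mm tester, showing about 4 mm above the plate, and is released; the highest wrist force I read at the tester was about 14 N, and the job was handed in at about 35 s (no verdict was returned).

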